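# Demould a barrel-rack foot

### The arm

A 6-joint arm with a two-finger parallel gripper is mounted at the origin on the work surface. World frame = base frame: x ahead of the robot, y to its left, z up, the work surface at z = 0. Lengths are in m, angles in rad, forces in N, time in s.
With the tool pointing down it reaches from about 0.35 to 0.975 m from the base axis. Payload 7.1 kg.
Tool frame: the origin (TCP) lies at the very end of the fingers, on their centre line; the grasp point (between the pads) lies 19 mm behind it; z points along the fingers, y is the line along which they close (so a half turn about z gives the same grasp; the last joint's range is limited). The gripper opens to 88 mm and grips with 3 to 60 N. Pads are 20 mm wide; open, the fingers measure 115 mm over their backs; the gripper's body (75 mm by 178 mm) begins 61 mm behind the grasp point.
Start: joints at [-1.184, 0.423, 1.63, -0, 1.089, -0.019], TCP at [0.247, -0.574, 0.223] pointing down, gripper open.
Joint ranges: [-3, 3], [-0.9, 2.11], [0.09, 2.58], [-1.31, 4.45], [0.11, 2.69], [-2.54, 2.54]. Speed limits (rad/s): [2.39, 2.39, 3.01, 3.14, 3.14, 3.14].

### API

Orientations are given as a rotation vector (axis times angle).
In Python, from station import bot gives the robot as it stands.
- The arm moves only by the tool move_arm, never from a script. Its arguments are lists of equal length, an entry for each row: "slide": the shift along the tool's x, y, z as a fraction of full scale, a list of three; "turn": the turn, a rotation vector about the tool's x, y, z as a fraction of full scale, a list of three. In form: {"slide": [[tx, ty, tz], ...], "turn": [[rx, ry, rz], ...]}. A call has 1 to 10 rows; each row is the pose to reach, as a shift and turn from the pose commanded when the call began, along the tool's axes at that moment, turning the shorter way round; what a row does not reach only later rows make up. Full scale, the value 1, is 15 cm for a shift and pi rad for a turn. A row lasts 1/8 s, in which the tool goes at most 62.5 mm and 10.7 degrees, less where a joint would pass 70% of its speed; a pose out of reach is approached as far as the arm can. A call with a number of a shift or a turn outside -1 to 1 is refused whole. A call with a gripper value outside its range is refused whole. "claw" is the opening, from 0 (shut) to 1 (fully open), set as the call begins (left out, the last holds). The fingers move at their own pace and stop on an object; "newtons" is the grip in N (left out, the last holds). Time passes only in rows, so rows that repeat a pose let the fingers close. It gives the time, the measured TCP pose, the force, the opening and the grip force at its end, in the units of the state.
- bot.observe(): the state, without advancing time (a new reading comes with each control period).
- bot.camera(name): name is "side" or "top"; returns the picture (384x512x3 uint8, red, green, blue); there is no depth.
- bot.calibration(name): a dict with "mtx" (3x3 intrinsics, pixels), "R" (3x3) and "t" (3): a world point X has camera coordinates R X + t. Camera axes: x right, y down, z forward; pixel columns grow to the right and rows downward; lengths in m; the calibration is good to about 2 mm. A picture is of the moment at which its call begins. calibration takes no time and is no camera call.
- bot.sign_off(): hands the job in; it is judged then, once.
The state is a dict: "clock": time; "q": joint angles; "qd": joint speeds; "effort": joint torques, N m; "ee_pos": TCP position; "tcp_rot": TCP orientation; "contact_force": force on the tool from outside, world axes, zero at the start; "ft_torque": the same for the moment, N m; "opening": finger opening in m; "finger_force": force on a finger pad.
Only numpy, scipy, OpenCV 4.12 (cv2) and the standard library are available. Lean on these libraries where they do the work, as an engineer would, in place of code of your own. Each camera call takes 0.05 s, during which the arm holds its last target. There are 200 camera calls.

### The job

Swing both keepers of the open aluminium mould right out to the sides, then lift the grey casting out of the mould's cavity and set it down gently, fin up, on the cork liner in the empty bay of the wooden tray, beside the two finished ones. Leave the keepers open, and leave the finished castings and everything else on the bench where they are.

Things in the scene. Friction and masses are not known exactly. Their poses are not given: they have to be found in the camera images.
- casting_mid (a point): centre, half-way up (30 mm above its underside), of the grey casting to be demoulded: a flat slab 56 mm (its x) by 100 mm (its y) by 22 mm thick, with one upright fin in the middle of its top, 16 mm thick (along x), 56 mm long (along y), 38 mm tall; 60 mm tall over all, about 0.2 to 0.4 kg; z up. Pinch the fin across its thickness. It sits in the mould's cavity with 2 mm of play a side, the slab's top 3 mm below the mould's top face and the fin standing 35 mm above that face
- mould_top (a point): centre of the top face (45 mm above the table) of the fixed aluminium mould block, 120 mm (its x) by 150 mm (its y) by 45 mm; its open rectangular cavity, 60 by 104 mm and 25 mm deep, is at the centre. Its far-side (+x) rim carries the hinges of the two keepers
- keeper_a (a joint): angle of the flat steel keeper bar (16 mm wide, 10 mm thick, underside 47 mm above the table) at the mould's +y end, about a vertical pin. 0: it lies along the mould's -x across that end of the casting and holds it down; it grows as the knob end swings out towards the mould's +y; 1.57: it points straight out along +y, clear of the casting; stop at 1.7. It is clear from about 1.15; stiff enough to stay where it is left (about 1.5 N at the knob moves it)
- keeper_b (a joint): the same for the mirror-image keeper at the mould's -y end: 0 along -x across the casting, growing as the knob swings out towards the mould's -y
- keeper_a_hinge (a point): pivot of keeper_a: on its vertical pin, 45 mm along the mould's +x and 40 mm along its +y from the mould's centre, 52 mm above the table
- keeper_b_hinge (a point): pivot of keeper_b: on its vertical pin, 45 mm along the mould's +x and 40 mm along its -y from the mould's centre, 52 mm above the table
- keeper_a_knob (a point): centre of the upright round black knob (16 mm across, 35 mm tall, its top 92 mm above the table, its foot on the keeper 57 mm above it) of the keeper on the mould's own +y side; the knob lies 85 mm from the hinge and its sides can be pinched from above
- keeper_b_knob (a point): centre of the upright round black knob (16 mm across, 35 mm tall, its top 92 mm above the table, its foot on the keeper 57 mm above it) of the keeper on the mould's own -y side; the knob lies 85 mm from the hinge and its sides can be pinched from above
- tray_floor (a point): centre of the inner floor (5 mm above the table) of the fixed wooden tray, 128 mm (its x) by 240 mm (its y), walls 30 mm high and 6 mm thick; three equal bays side by side along y at -78, 0 and +78 mm, each 116 mm (x) by 72 mm (y) inside. A casting goes in with its long side along the tray's x
- liner_mid (a point): centre of the top face (7 mm above the table) of the thin fixed cork liner, 100 mm (its x, along the bay) by 56 mm, 2 mm thick, lying in the empty bay
- finished_a_mid (a point): centre, half-way up, of a finished casting of the same shape and size standing in another bay; leave alone
- finished_b_mid (a point): centre, half-way up, of the second finished casting in the third bay; leave alone
- casting: the same grey casting to be demoulded as casting_mid; this origin is the centre of its underside
- mug_mid (a point): loose bystander, not to be disturbed: open steel cup, 72 mm across, 85 mm tall, between mould and tray; the point is its centre
- bung_mid (a point): loose bystander, not to be disturbed: black rubber barrel bung, upright cylinder 54 mm across, 50 mm tall, between mould and tray; its centre
- wine_mid (a point): loose bystander, not to be disturbed: green glass bottle, 74 mm across, 290 mm tall; the point is on its axis 100 mm above the table
- mallet_grip (a point): loose bystander, not to be disturbed: rubber-headed mallet, 260 mm long, lying flat; point on its handle
- spanner_grip (a point): loose bystander, not to be disturbed: steel spanner, 180 mm long, lying flat; point on its handle
Not all that is in view belongs to the job. What is shaped like the casting but purple is not meant.

How it is judged:
On the way, in this order (a step that is already met when the one before it is completed fails the run):
1. both keepers swung out clear of the casting (past 1.15 rad) while it still lies in the mould (value of joint each of keeper_a, keeper_b above 1.15 rad and distance of casting_mid from where it was at the start of the episode below 0.015 m), for 0.2 s.
2. the casting is lifted clear above the mould (z of casting_mid in the frame of mould_top above 0.04 m), for 0.1 s.
At the end, for the whole second after the job is handed in: The casting stands fin up, released and still, on the cork liner in the empty bay (centre within 16 mm of the liner's, tilt under 0.1 rad); both keepers are open past 1.15 rad; finished castings are within 20 mm and bystanders within 30 mm of where they were (value of joint each of keeper_a, keeper_b above 1.15 rad and horizontal distance between casting_mid and liner_mid below 0.016 m and z of casting_mid in the frame of liner_mid between 0.025 and 0.036 m and angle between casting_mid's own z axis and vertical below 0.1 rad and linear speed of casting below 0.02 m/s and angular speed of casting below 0.2 rad/s and distance of each of finished_a_mid, finished_b_mid from where it was at the start of the episode below 0.02 m and distance of each of mug_mid, bung_mid, wine_mid, mallet_grip, spanner_grip from where it was at the start of the episode below 0.03 m); the robot touches nothing.
It fails at once if a finished casting pushed more than 20 mm from its place (distance of any of finished_a_mid, finished_b_mid from where it was at the start of the episode above 0.02 m).
It fails at once if a bystander pushed more than 30 mm or knocked over (distance of any of mug_mid, bung_mid, wine_mid, mallet_grip, spanner_grip from where it was at the start of the episode above 0.03 m).
It fails at once if the casting let fall (moving at over 0.65 m/s, as after a 20 mm drop, with no finger on it) (linear speed of casting above 0.65 m/s and contact force between the fingers and casting below 0.05 N).
It also fails if it takes over 70 s, if anything falls off the work surface, if the arm or the gripper's body presses on something with over 40 N, if the wrist force passes 120 N, or if a joint passes its speed limit or range.

## Working session

There is one attempt and no reset: what is moved stays moved. The work goes in short steps, Python scripts to look and compute and a tool call to move; the robot and the scene stay as the last step left them, time stands still between calls to the robot, and variables do not carry over. Pictures are saved under pics/ and viewed, at most 10 in all, crops included, and the job is handed in when it is done.

Besides the shell and the picture viewer there is one more tool, called after "Emit:" as name(argument=value, ...) on one line, values as JSON. move_arm: Moves the arm, as the interface text tells. Its arguments: {"type":"object","properties":{"slide":{"type":"array"},"turn":{"type":"array"},"claw":{"type":"number"},"newtons":{"type":"number"}},"required":["slide","turn"]}

```bash
mkdir -p pics; ls; python3 - <<'E'
from station import bot
import cv2,numpy as np
o=bot.observe();print({k:np.round(v,3).tolist() for k,v in o.items()})
for n in("side","top"):
    im=bot.camera(n);cv2.imwrite(f"pics/{n}0.png",im[...,::-1]);c=bot.calibration(n);print(n,{k:np.round(v,4).tolist() for k,v in c.items()})
E
```

```text
pics
{'clock': 0.0, 'q': [-1.184, 0.424, 1.631, 0.0, 1.089, -0.019], 'qd': [0.003, -0.001, 0.001, 0.001, -0.0, -0.002], 'effort': [-0.001, -54.464, -27.367, 0.064, 0.023, -0.0], 'ee_pos': [0.247, -0.574, 0.222], 'tcp_rot': [-3.076, -0.633, 0.0], 'contact_force': [-0.472, 0.46, -0.798], 'ft_torque': [-0.004, 0.047, -0.078], 'finger_force': 0.0, 'opening': 0.088}
side {'mtx': [[362.1999, 0.0, 253.9004], [0.0, 362.1999, 187.0732], [0.0, 0.0, 1.0]], 'R': [[-0.8687, -0.4952, -0.0077], [-0.3626, 0.6465, -0.6713], [0.3374, -0.5804, -0.7412]], 't': [0.509, 0.317, 0.7576]}
top {'mtx': [[437.4938, 0.0, 254.6694], [0.0, 437.4938, 191.1896], [0.0, 0.0, 1.0]], 'R': [[0.0231, -0.9997, -0.0018], [-0.9879, -0.0225, -0.1535], [0.1534, 0.0053, -0.9881]], 't': [-0.0555, 0.5866, 1.4188]}
```

View pics/top0.png

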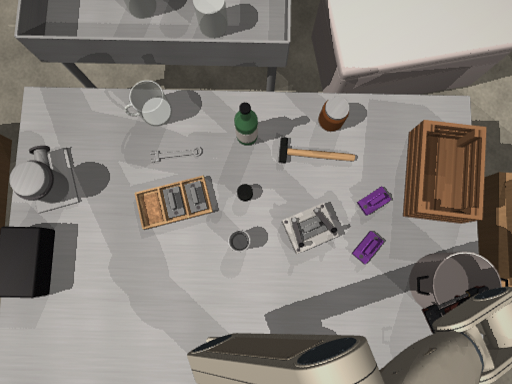

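View pics/side0.png

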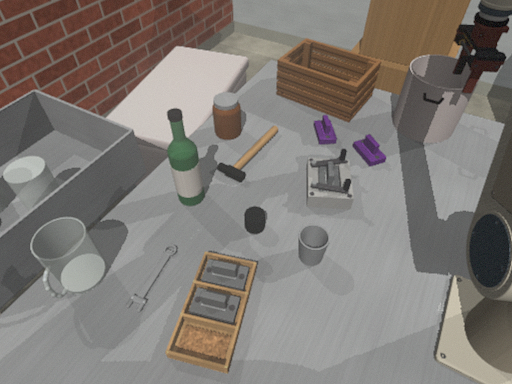

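Top view: the mould is at about (314,227), with the tray at (176,202) and its empty cork bay on the left at (151,208). The mug is at (239,240) and the bung at (245,192).
Things that could be taken for the casting: the grey one in the mould (314,227), the finished ones at (174,201) and (197,195), and the purple decoys at (374,200) and (368,247). I choose the grey one in the mould and check it in one crop.

```bash
python3 - <<'E'
import cv2,numpy as np
a=cv2.imread("pics/top0.png");b=cv2.imread("pics/side0.png")
m=cv2.resize(a[190:262,270:360],None,fx=4.4,fy=4.4,interpolation=cv2.INTER_CUBIC)
t=cv2.resize(a[166:238,130:220],None,fx=4.4,fy=4.4,interpolation=cv2.INTER_CUBIC)
s=cv2.resize(b[140:212,290:380],None,fx=3.6,fy=3.6,interpolation=cv2.INTER_CUBIC)
o=np.zeros((580,800,3),np.uint8)
o[:m.shape[0],:396]=m;o[:t.shape[0],400:796]=t;o[320:320+s.shape[0],:s.shape[1]]=s
cv2.imwrite("pics/crop0.png",o)
E
```

```text
(no output)
```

View pics/crop0.png

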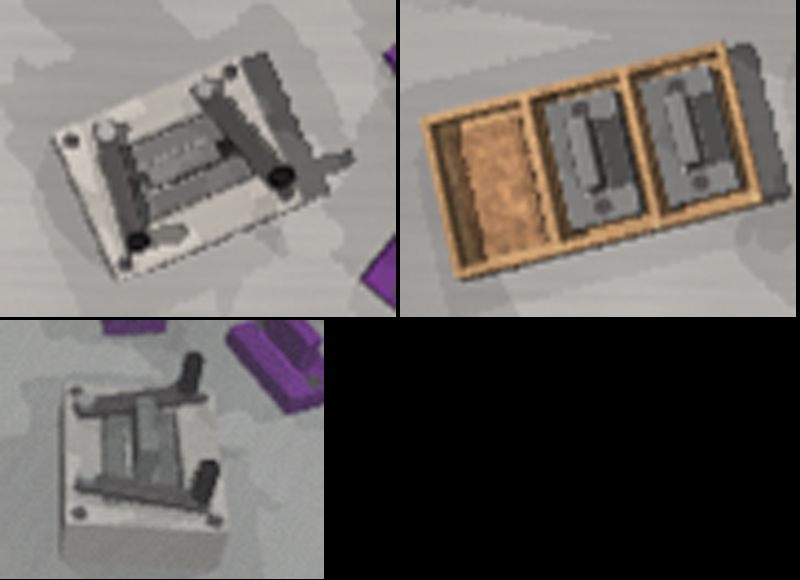

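The crop confirms it: the grey casting with its fin sits in the mould under two keepers, hinges on the far side. Keeper a is on the image left, knob top near (301,245); keeper b is on the right, knob top near (334,230). The empty bay is the leftmost in the tray.

```bash
cat > h.py <<'E'
import cv2,numpy as np
from station import bot
from scipy.spatial.transform import Rotation as Ro
def ray(n,p,z):
    c=bot.calibration(n);K,R,t=map(np.array,(c["mtx"],c["R"],c["t"]))
    d=R.T@np.linalg.solve(K,[p[0],p[1],1]);C=-R.T@t
    return (C+d*(z-C[2])/d[2])
def proj(n,X):
    c=bot.calibration(n);K,R,t=map(np.array,(c["mtx"],c["R"],c["t"]))
    q=K@(R@np.asarray(X)+t);return q[:2]/q[2]
def rel(target,yaw=None):
    "shift (fraction) and turn about tool z (fraction) to a world TCP target, from measured pose"
    o=bot.observe();R=Ro.from_rotvec(o["tcp_rot"])
    s=R.inv().apply(np.array(target)-o["ee_pos"])/.15
    return np.round(s,3)
E
python3 - <<'E'
from h import *
a=cv2.imread("pics/top0.png")
def cr(x,y):return (270+x/4.4-.5+.11,190+y/4.4-.5+.11)
P=lambda n,p,z:print(n,np.round(ray("top",p,z),4))
for n,p,z in [("hingeA",(108,131),.06),("hingeB",(207,90),.06),("knobA",(137,241),.092),("knobB",(283,175),.092),("c+x+y",(53,137),.045),("c-x+y",(118,278),.045),("c+x-y",(240,55),.045)]:P(n,cr(*p),z)
print([np.round(proj("side",ray("top",cr(*p),.092))) for p in((137,241),(283,175))])
# tray mask
hsv=cv2.cvtColor(a,cv2.COLOR_BGR2HSV)
m=cv2.inRange(hsv,(5,70,60),(25,255,255));r=np.zeros_like(m);r[160:245,125:225]=m[160:245,125:225]
pts=cv2.findNonZero(r)[:,0];b=cv2.boxPoints(cv2.minAreaRect(pts))
print(np.round(b,1))
w=np.array([ray("top",p,.035)[:2] for p in b]);print(w.round(4),np.linalg.norm(np.diff(w,axis=0),axis=1),w.mean(0))
# cork: brighter-orange low value interior; fins of purple
for n,p in (("fA",(593,150)),("fB",(692,125))):
    P(n,(130+(p[0]-400)/4.4-.39,166+p[1]/4.4-.39),.067)
P("cork",(130+(505-400)/4.4-.39,166+187/4.4-.39),.007)
for n,p in(("bung",(245,192)),("mug",(239,240)),("purp1",(374,200)),("purp2",(368,247))):P(n,p,.04)
E
```

```text
hingeA [ 0.4949 -0.1737  0.06  ]
hingeB [ 0.5273 -0.2474  0.06  ]
knobA [ 0.4128 -0.1926  0.092 ]
knobB [ 0.4629 -0.2982  0.092 ]
c+x+y [ 0.4908 -0.1336  0.045 ]
c-x+y [ 0.3868 -0.1834  0.045 ]
c+x-y [ 0.5563 -0.2744  0.045 ]
[array([348., 180.]), array([344., 150.])]
[[133.1 192.5]
 [203.5 174.9]
 [212.7 211.8]
 [142.4 229.4]]
[[0.5756 0.3675]
 [0.6413 0.1329]
 [0.5163 0.0968]
 [0.4522 0.3286]] [0.24365591 0.13013899 0.24049857] [0.54636266 0.23146204]
fA [0.55   0.2241 0.067 ]
fB [0.5705 0.1509 0.067 ]
cork [0.5273 0.3024 0.007 ]
bung [ 0.5851 -0.0096  0.04  ]
mug [0.4244 0.006  0.04  ]
purp1 [ 0.5679 -0.4419  0.04  ]
purp2 [ 0.4112 -0.4192  0.04  ]
```

```bash
cat >> h.py <<'E'
C=np.array([.470,-.229]);th=.431
ex=np.array([np.cos(th),np.sin(th)]);ey=np.array([-ex[1],ex[0]])
def mw(x,y,z):return np.r_[C+x*ex+y*ey,z]
def yaw():
    v=Ro.from_rotvec(bot.observe()["tcp_rot"]).apply([0,1,0]);return np.arctan2(v[1],v[0])
def turn(y): return round(-(y-yaw())/np.pi,4)
E
python3 -c "
from h import *
print(rel(mw(-.045,0,.2)),turn(th))"
```

```text
[ 1.976 -1.516  0.149] -0.508
```

Emit:
move_arm(slide=[[0.99, -0.76, 0], [0.99, -0.76, 0], [0.99, -0.76, 0], [0.99, -0.76, 0], [0.99, -0.76, 0]], turn=[[0, 0, -0.26], [0, 0, -0.26], [0, 0, -0.26], [0, 0, -0.26], [0, 0, -0.26]], claw=0, newtons=10)

```text
clock: 0.72
ee_pos: [0.3387, -0.4098, 0.2226]
tcp_rot: [-2.567, -1.81, 0.0]
contact_force: [-0.6, -0.2, -0.0]
opening: 0.0414
finger_force: 0.0
```

```bash
python3 -c "
from h import *
print(rel(mw(-.045,0,.12)),turn(th),bot.observe()['ee_pos'])"
```

```text
[1.22  0.205 0.684] -0.2463 [ 0.33865213 -0.40978214  0.22257709]
```

Emit:
move_arm(slide=[[1, 0.2, 0.1], [1, 0.2, 0.1], [1, 0.2, 0.1], [1, 0.2, 0.1], [1, 0.2, 0.1], [1, 0.2, 0.1]], turn=[[0, 0, -0.248], [0, 0, -0.248], [0, 0, -0.248], [0, 0, -0.248], [0, 0, -0.248], [0, 0, -0.248]])

```text
clock: 1.48
ee_pos: [0.4174, -0.2803, 0.2076]
tcp_rot: [-1.699, -2.642, -0.0]
contact_force: [-0.4, -0.5, 0.6]
opening: 0.0003
finger_force: 0.0
```

```bash
python3 -c "
from h import *
print(rel(mw(-.045,0,.12)),turn(th),bot.observe()['ee_pos'])
im=bot.camera('top');t=bot.camera('side')
cv2.imwrite('pics/v1.png',np.hstack([cv2.resize(im[160:270,250:370,::-1],None,fx=3.3,fy=3.3),cv2.resize(t[110:220,270:390,::-1],None,fx=3.3,fy=3.3)]))"
```

```text
[0.164 0.161 0.584] -0.0011 [ 0.41739643 -0.28026126  0.20759768]
```

View pics/v1.png

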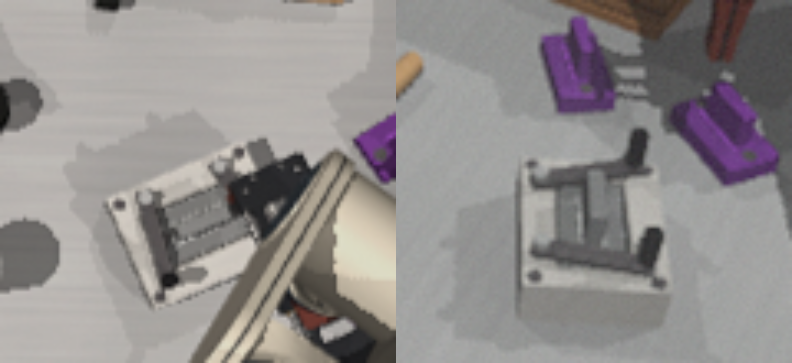

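The view shows the mould with both keepers still across the casting, and the shut fingers not over it yet. Next I lower them between the knobs.

Emit:
move_arm(slide=[[0.16, 0.16, 0.3], [0.164, 0.161, 0.6], [0.164, 0.161, 0.8], [0.164, 0.161, 0.944], [0.164, 0.161, 0.944]], turn=[[0, 0, -0.001], [0, 0, -0.001], [0, 0, -0.001], [0, 0, -0.001], [0, 0, -0.001]])

```text
clock: 2.2
ee_pos: [0.4281, -0.2474, 0.0648]
tcp_rot: [-1.692, -2.643, 0.0]
contact_force: [-0.2, 0.2, -0.6]
opening: 0.0005
finger_force: 0.0
```

```bash
python3 -c "
from h import *
print(rel(mw(-.045,0,.066)),turn(th),bot.observe()['ee_pos'],bot.observe()['contact_force'])
for s in(1,-1):
  r=[]
  for f in np.linspace(.2,1.45,8):
    x=.045-.085*np.cos(f)-.022*np.sin(f);y=s*(.04+.085*np.sin(f)-.022*np.cos(f))
    r.append([round(y/.15,2),round((x+.045)/.15,2),0])
  print(r)
"
```

```text
[-0.005  0.005 -0.008] 0.0004 [ 0.42806683 -0.24737436  0.06477617] [-0.22153771  0.21542417 -0.55109557]
[[np.float64(0.24), np.float64(0.02), 0], [np.float64(0.34), np.float64(0.02), 0], [np.float64(0.44), np.float64(0.04), 0], [np.float64(0.54), np.float64(0.08), 0], [np.float64(0.63), np.float64(0.14), 0], [np.float64(0.7), np.float64(0.21), 0], [np.float64(0.76), np.float64(0.29), 0], [np.float64(0.81), np.float64(0.39), 0]]
[[np.float64(-0.24), np.float64(0.02), 0], [np.float64(-0.34), np.float64(0.02), 0], [np.float64(-0.44), np.float64(0.04), 0], [np.float64(-0.54), np.float64(0.08), 0], [np.float64(-0.63), np.float64(0.14), 0], [np.float64(-0.7), np.float64(0.21), 0], [np.float64(-0.76), np.float64(0.29), 0], [np.float64(-0.81), np.float64(0.39), 0]]
```

Emit:
move_arm(slide=[[0.14, 0, -0.01], [0.24, 0.02, -0.01], [0.34, 0.02, -0.01], [0.44, 0.04, -0.01], [0.54, 0.08, -0.01], [0.63, 0.14, -0.01], [0.7, 0.21, -0.01], [0.76, 0.29, -0.01], [0.81, 0.39, -0.01], [0.81, 0.39, -0.01]], turn=[[0, 0, 0], [0, 0, 0], [0, 0, 0], [0, 0, 0], [0, 0, 0], [0, 0, 0], [0, 0, 0], [0, 0, 0], [0, 0, 0], [0, 0, 0]])

```text
clock: 3.45
ee_pos: [0.4323, -0.1119, 0.0676]
tcp_rot: [1.689, 2.649, 0.001]
contact_force: [-0.4, 0.4, -0.2]
opening: 0.0002
finger_force: 0.0
```

Emit:
move_arm(slide=[[-0.05, -0.15, 0], [-0.2, -0.35, 0], [-0.5, -0.39, 0], [-0.81, -0.39, 0], [-0.81, -0.39, 0]], turn=[[0, 0, 0], [0, 0, 0], [0, 0, 0], [0, 0, 0], [0, 0, 0]])

```text
clock: 4.08
ee_pos: [0.4312, -0.2508, 0.0679]
tcp_rot: [1.693, 2.642, 0.0]
contact_force: [0.1, -0.2, 0.0]
opening: 0.0006
finger_force: 0.0
```

Emit:
move_arm(slide=[[-0.14, 0, 0], [-0.24, 0.02, 0], [-0.34, 0.02, 0], [-0.44, 0.04, 0], [-0.54, 0.08, 0], [-0.63, 0.14, 0], [-0.7, 0.21, 0], [-0.76, 0.29, 0], [-0.81, 0.39, 0], [-0.81, 0.39, 0]], turn=[[0, 0, 0], [0, 0, 0], [0, 0, 0], [0, 0, 0], [0, 0, 0], [0, 0, 0], [0, 0, 0], [0, 0, 0], [0, 0, 0], [0, 0, 0]])

```text
clock: 5.32
ee_pos: [0.5353, -0.3333, 0.0677]
tcp_rot: [1.688, 2.647, 0.0]
contact_force: [-0.1, 0.0, 0.0]
opening: 0.0002
finger_force: 0.0
```

Emit:
move_arm(slide=[[0, -0.2, 0], [0, -0.4, 0], [0, -0.5, -0.2], [0, -0.8, -0.6], [0, -0.9, -1], [0, -0.9, -1], [0, -0.9, -1]], turn=[[0, 0, 0], [0, 0, 0], [0, 0, 0], [0, 0, 0], [0, 0, 0], [0, 0, 0], [0, 0, 0]], claw=0.6)

```text
clock: 6.2
ee_pos: [0.4111, -0.3903, 0.2183]
tcp_rot: [1.69, 2.646, -0.0]
contact_force: [-0.7, 0.5, -0.6]
opening: 0.0526
finger_force: 0.0
```

```bash
python3 -c "
from h import *
print(rel(mw(0,0,.15)),turn(th))
im=bot.camera('top');t=bot.camera('side')
cv2.imwrite('pics/top1.png',im[...,::-1]);cv2.imwrite('pics/side1.png',t[...,::-1])
cv2.imwrite('pics/v2.png',np.hstack([cv2.resize(im[160:270,250:370,::-1],None,fx=3.3,fy=3.3),cv2.resize(t[110:220,270:390,::-1],None,fx=3.3,fy=3.3)]))"
```

```text
[0.811 0.807 0.454] 0.0008
```

View pics/v2.png

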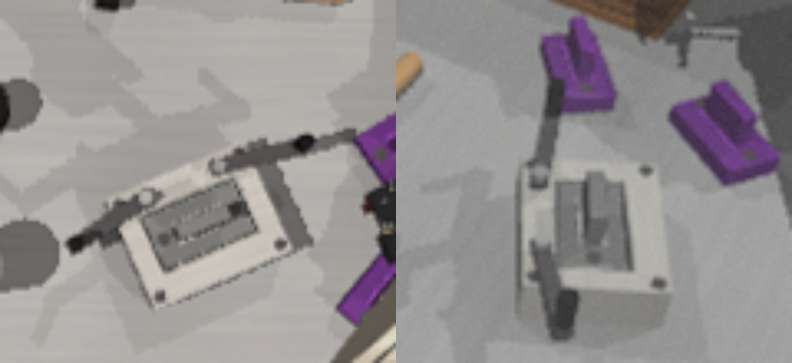

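Both keepers now point out to the sides: knob a is near (273,233) and knob b near (342,203) in the top view, and the casting is free. I check the angles and the slab centre.

```bash
python3 -c "
from h import *
f=lambda x,y:(250+x/3.3-.35,160+y/3.3-.35)
M=lambda p,z:(lambda d:np.array([d@ex,d@ey]))(ray('top',f(*p),z)[:2]-C)
for p,s in(((77,243),1),((304,143),-1)):
  d=M(p,.092)-[.045,.04*s];print('knob',d.round(4),np.arctan2(s*d[1],-d[0]))
q=[M(p,.042) for p in((145,215),(240,178),(258,237),(165,271))];print('slab/cavity',np.round(q,4).tolist(),np.mean(q,0))
q=[M(p,.045) for p in((105,205),(157,308),(308,250))];print('block',np.round(q,4).tolist())
"
```

```text
knob [-0.0145  0.0838] 1.398874287472512
knob [-0.0134 -0.079 ] 1.4031560407153751
slab/cavity [[0.0309, 0.0468], [0.027, -0.0563], [-0.0341, -0.048], [-0.028, 0.0514]] [-0.00107201 -0.00153696]
block [[0.0559, 0.0799], [-0.0581, 0.074], [-0.0656, -0.0879]]
```

Emit:
move_arm(slide=[[0.4, 0.4, 0.1], [0.6, 0.6, 0.3], [0.8, 0.8, 0.454], [0.81, 0.8, 0.454], [0.81, 0.8, 0.454]], turn=[[0, 0, 0], [0, 0, 0], [0, 0, 0], [0, 0, 0], [0, 0, 0]], claw=0.55)

```text
clock: 6.92
ee_pos: [0.4685, -0.2288, 0.1484]
tcp_rot: [-1.688, -2.647, 0.001]
contact_force: [-0.8, 0.2, 0.0]
opening: 0.0483
finger_force: 0.0
```

```bash
python3 -c "
from h import *
print(rel(mw(-.001,-.001,.049)),turn(th),bot.observe()['ee_pos'])"
```

```text
[-0.013  0.003  0.662] 0.0015 [ 0.46850281 -0.22881158  0.1483653 ]
```

Emit:
move_arm(slide=[[0, 0, 0.2], [0, 0, 0.4], [0, 0, 0.55], [0, 0, 0.62], [0, 0, 0.66], [0, 0, 0.66]], turn=[[0, 0, 0], [0, 0, 0], [0, 0, 0], [0, 0, 0], [0, 0, 0], [0, 0, 0]])

```text
clock: 7.68
ee_pos: [0.4689, -0.2298, 0.0507]
tcp_rot: [1.691, 2.647, 0.0]
contact_force: [-0.5, -0.6, 0.9]
opening: 0.0483
finger_force: 0.0
```

Emit:
move_arm(slide=[[0, 0, 0], [0, 0, 0], [0, 0, 0], [0, 0, 0], [0, 0, 0], [0, 0, 0], [0, 0, 0], [0, 0, 0]], turn=[[0, 0, 0], [0, 0, 0], [0, 0, 0], [0, 0, 0], [0, 0, 0], [0, 0, 0], [0, 0, 0], [0, 0, 0]], claw=0, newtons=25)

```text
clock: 8.68
ee_pos: [0.4706, -0.2292, 0.0511]
tcp_rot: [1.69, 2.645, 0.002]
contact_force: [6.0, 5.3, 1.9]
opening: 0.0159
finger_force: 25.0
```

Emit:
move_arm(slide=[[0, 0.01, 0], [0, 0.014, 0], [0, 0.014, -0.05], [0, 0.014, -0.1], [0, 0.014, -0.17], [0, 0.014, -0.25], [0, 0.014, -0.4], [0, 0.014, -0.7], [0, 0.014, -1], [0, 0.014, -1]], turn=[[0, 0, 0], [0, 0, 0], [0, 0, 0], [0, 0, 0], [0, 0, 0], [0, 0, 0], [0, 0, 0], [0, 0, 0], [0, 0, 0], [0, 0, 0]])

```text
clock: 9.93
ee_pos: [0.4723, -0.2295, 0.2044]
tcp_rot: [1.687, 2.642, 0.001]
contact_force: [-0.2, -0.5, -2.4]
opening: 0.0156
finger_force: 25.0
```

```bash
cat >> h.py <<'E'
ty=.271;T=np.array([.546,.2312]);L=T+.078*np.array([-np.sin(ty),np.cos(ty)])
E
python3 -c "
from h import *
print(L,rel(np.r_[L,.2]),turn(ty+np.pi/2))
im=bot.camera('top');t=bot.camera('side')
cv2.imwrite('pics/v3.png',np.hstack([cv2.resize(im[160:270,250:370,::-1],None,fx=3.3,fy=3.3),cv2.resize(t[90:200,270:390,::-1],None,fx=3.3,fy=3.3)]))"
```

```text
[0.52511978 0.30635329] [3.093 1.822 0.019] -0.4481
```

View pics/v3.png

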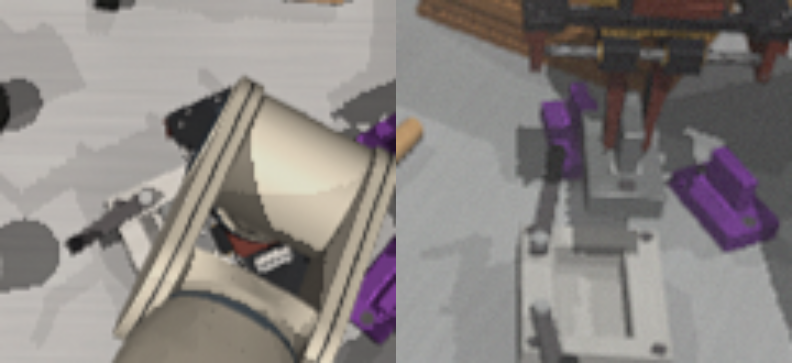

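The casting hangs level in the fingers above the empty cavity at about (615,165) in the crop. Now I carry it over to the tray.

Emit:
move_arm(slide=[[0.1, 0.06, 0], [0.3, 0.18, 0], [0.5, 0.3, 0], [0.7, 0.42, 0], [0.9, 0.54, 0], [1, 0.59, 0]], turn=[[0, 0, -0.01], [0, 0, -0.04], [0, 0, -0.07], [0, 0, -0.1], [0, 0, -0.13], [0, 0, -0.15]])

```text
clock: 10.78
ee_pos: [0.4867, -0.0529, 0.1992]
tcp_rot: [-1.017, -2.969, 0.001]
contact_force: [-0.4, -0.9, -1.9]
opening: 0.016
finger_force: 25.0
```

```bash
python3 -c "
from h import *
print(rel(np.r_[L,.2]),turn(ty+np.pi/2))"
```

```text
[ 1.266  2.049 -0.005] -0.2964
```

Emit:
move_arm(slide=[[0.12, 0.19, 0], [0.24, 0.38, 0], [0.36, 0.58, 0], [0.48, 0.77, 0], [0.58, 0.93, 0], [0.6, 0.98, 0]], turn=[[0, 0, -0.03], [0, 0, -0.06], [0, 0, -0.09], [0, 0, -0.12], [0, 0, -0.14], [0, 0, -0.15]])

```text
clock: 11.52
ee_pos: [0.5071, 0.1173, 0.1996]
tcp_rot: [-0.299, -3.126, 0.001]
contact_force: [-0.8, 0.4, -2.8]
opening: 0.016
finger_force: 25.0
```

```bash
python3 -c "
from h import *
print(rel(np.r_[L,.2]),turn(ty+np.pi/2))"
```

```text
[ 0.121  1.26  -0.003] -0.1469
```

Emit:
move_arm(slide=[[0.02, 0.2, 0], [0.04, 0.4, 0], [0.06, 0.6, 0], [0.08, 0.8, 0], [0.095, 0.95, 0], [0.096, 1, 0], [0.096, 1, 0]], turn=[[0, 0, -0.03], [0, 0, -0.06], [0, 0, -0.09], [0, 0, -0.12], [0, 0, -0.14], [0, 0, -0.147], [0, 0, -0.147]])

```text
clock: 12.4
ee_pos: [0.5225, 0.2657, 0.2002]
tcp_rot: [0.419, -3.113, 0.001]
contact_force: [0.9, -0.7, -2.2]
opening: 0.0158
finger_force: 25.0
```

```bash
python3 -c "
from h import *
print(rel(np.r_[L,.1]),turn(ty+np.pi/2))"
```

```text
[-0.089  0.257  0.668] -0.0012
```

Emit:
move_arm(slide=[[-0.04, 0.12, 0], [-0.08, 0.22, 0], [-0.089, 0.257, 0.1], [-0.089, 0.257, 0.3], [-0.089, 0.257, 0.5], [-0.089, 0.257, 0.65], [-0.089, 0.257, 0.68], [-0.089, 0.257, 0.68]], turn=[[0, 0, 0], [0, 0, 0], [0, 0, 0], [0, 0, 0], [0, 0, 0], [0, 0, 0], [0, 0, 0], [0, 0, 0]])

```text
clock: 13.4
ee_pos: [0.5251, 0.3067, 0.0982]
tcp_rot: [0.419, -3.113, 0.0]
contact_force: [0.2, 0.4, -2.3]
opening: 0.0157
finger_force: 25.0
```

```bash
python3 -c "
from h import *
print(rel(np.r_[L,.0385]),turn(ty+np.pi/2))
im=bot.camera('top');t=bot.camera('side')
cv2.imwrite('pics/v4.png',np.hstack([cv2.resize(im[150:260,110:230,::-1],None,fx=3.3,fy=3.3),cv2.resize(t[250:370,150:280,::-1],(393,363))]))"
```

```text
[ 0.001 -0.002  0.398] -0.0011
```

View pics/v4.png

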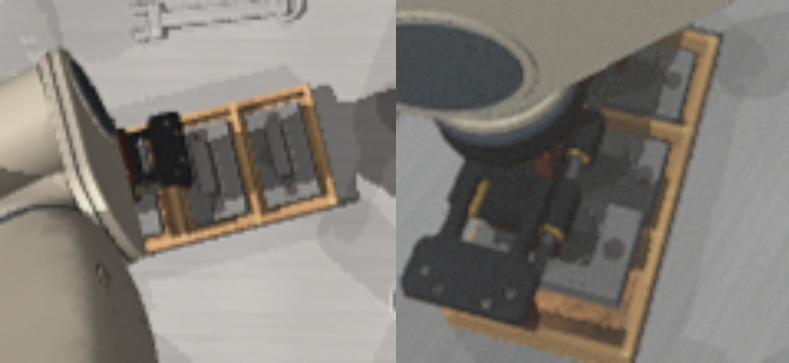

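The casting hangs aligned over the empty bay, and its slab corner is near (224,350) in the side picture. I cross-check the bay position in the first side picture.

```bash
python3 -c "
from h import *
a=cv2.imread('pics/side0.png');m=cv2.inRange(cv2.cvtColor(a,cv2.COLOR_BGR2HSV),(5,70,60),(25,255,255));m[:245]=0;m[:,:165]=0;m[:,262:]=0
b=cv2.approxPolyDP(cv2.convexHull(cv2.findNonZero(m)),4,True)[:,0];print(b.tolist())
tx=np.array([np.cos(ty),np.sin(ty)]);tv=np.array([-tx[1],tx[0]])
for z in(.03,.035):print(z,[proj('side',np.r_[T+i*.064*tx+j*.12*tv,z]).round(1).tolist() for i,j in((1,1),(1,-1),(-1,-1),(-1,1))])
print('slab',[ray('side',p,.089)[:2].round(4) for p in((224.1,350.2),(240.6,296.3))],[ (L+i*.05*tx+j*.028*tv).round(4) for i,j in((-1,1),(-1,-1))])
"
```

```text
[[255, 262], [227, 372], [168, 357], [167, 346], [204, 253]]
0.03 [[167.4, 350.2], [207.2, 249.5], [258.7, 260.7], [229.3, 367.0]]
0.035 [[167.0, 349.3], [207.0, 248.4], [258.7, 259.6], [229.1, 366.2]]
slab [array([0.4638, 0.3226]), array([0.4914, 0.2185])] [array([0.4694, 0.3199]), array([0.4844, 0.266 ])]
```

```bash
python3 -c "
from h import *
a=cv2.imread('pics/side0.png');m=cv2.inRange(cv2.cvtColor(a,cv2.COLOR_BGR2HSV),(5,70,60),(25,255,255));m[:245]=0;m[:,:165]=0;m[:,265:]=0
print(cv2.approxPolyDP(cv2.convexHull(cv2.findNonZero(m)),1.2,True)[:,0].tolist())
tx=np.array([np.cos(ty),np.sin(ty)]);tv=np.array([-tx[1],tx[0]])
c=a[245:375,160:265];c=cv2.resize(c,None,fx=4.5,fy=4.5)
for z,col in((.007,(255,0,0)),(.033,(0,0,255))):
  w,h,o=(.05,.028,L) if z<.01 else (.064,.12,T)
  P=np.array([proj('side',np.r_[o+i*w*tx+j*h*tv,z]) for i,j in((1,1),(1,-1),(-1,-1),(-1,1))]);P=((P-[160,245]+.5)*4.5).astype(int)
  cv2.polylines(c,[P.reshape(-1,1,2)],True,col,1)
cv2.imwrite('pics/v5.png',c)
"
```

```text
[[255, 262], [256, 265], [227, 372], [168, 357], [166, 354], [167, 346], [204, 253], [216, 253]]
```

View pics/v5.png

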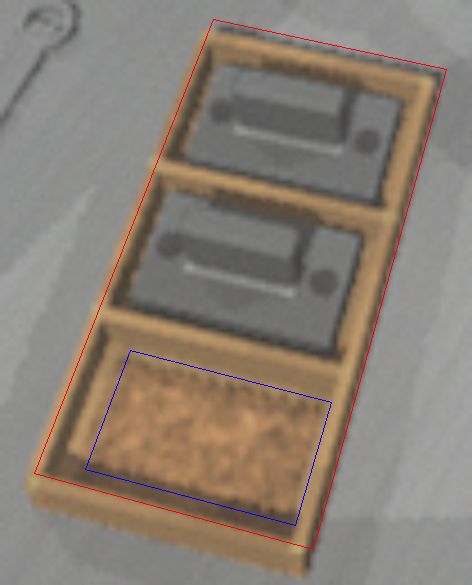

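The outline from the top view sits about 2 px off the tray rim in the side view. The visible outer walls biased the mask, so I shift the target by (+3, +4) mm and lower.

```bash
python3 -c "
from h import *
print(rel([.528,.3105,.0385]),turn(ty+np.pi/2))"
```

```text
[-0.019  0.018  0.405] -0.0011
```

Emit:
move_arm(slide=[[-0.019, 0.018, 0.05], [-0.019, 0.018, 0.15], [-0.019, 0.018, 0.25], [-0.019, 0.018, 0.32], [-0.019, 0.018, 0.36], [-0.019, 0.018, 0.38], [-0.019, 0.018, 0.39], [-0.019, 0.018, 0.395], [-0.019, 0.018, 0.395]], turn=[[0, 0, 0], [0, 0, 0], [0, 0, 0], [0, 0, 0], [0, 0, 0], [0, 0, 0], [0, 0, 0], [0, 0, 0], [0, 0, 0]])

```text
clock: 14.62
ee_pos: [0.5275, 0.3102, 0.0395]
tcp_rot: [-0.419, 3.113, 0.0]
contact_force: [-0.3, 0.1, -1.8]
opening: 0.0155
finger_force: 25.0
```

Contact has not come yet, so I creep down.

Emit:
move_arm(slide=[[0, 0, 0.004], [0, 0, 0.008], [0, 0, 0.011], [0, 0, 0.011]], turn=[[0, 0, 0], [0, 0, 0], [0, 0, 0], [0, 0, 0]])

```text
clock: 15.12
ee_pos: [0.5274, 0.3101, 0.038]
tcp_rot: [-0.419, 3.113, 0.0]
contact_force: [-2.5, -0.7, 3.6]
opening: 0.0159
finger_force: 25.0
```

It is seated (the force turned upward). I release it and rise.

Emit:
move_arm(slide=[[0, 0, 0], [0, 0, 0], [0, 0, 0], [0, 0, 0], [0, 0, 0]], turn=[[0, 0, 0], [0, 0, 0], [0, 0, 0], [0, 0, 0], [0, 0, 0]], claw=0.36)

```text
clock: 15.75
ee_pos: [0.5273, 0.31, 0.0375]
tcp_rot: [0.419, -3.114, 0.0]
contact_force: [-0.7, -0.6, 0.9]
opening: 0.0316
finger_force: 0.0
```

Emit:
move_arm(slide=[[0, 0, -0.05], [0, 0, -0.15], [0, 0, -0.3], [0, 0, -0.5], [0, 0, -0.8], [0, 0, -1], [0, 0, -1]], turn=[[0, 0, 0], [0, 0, 0], [0, 0, 0], [0, 0, 0], [0, 0, 0], [0, 0, 0], [0, 0, 0]])

```text
clock: 16.62
ee_pos: [0.529, 0.311, 0.1913]
tcp_rot: [-0.418, 3.108, 0.004]
contact_force: [-0.1, 0.3, -0.3]
opening: 0.0319
finger_force: 0.0
```

Emit:
move_arm(slide=[[0, -0.2, 0], [0, -0.4, 0], [0, -0.6, 0], [0, -0.8, 0], [0, -1, 0], [0, -1, 0]], turn=[[0, 0, 0], [0, 0, 0], [0, 0, 0], [0, 0, 0], [0, 0, 0], [0, 0, 0]])

```text
clock: 17.38
ee_pos: [0.5667, 0.1637, 0.1867]
tcp_rot: [0.415, -3.113, 0.0]
contact_force: [-0.3, 0.1, -0.2]
opening: 0.0314
finger_force: 0.0
```

```bash
python3 -c "
from h import *
im=bot.camera('top');t=bot.camera('side')
cv2.imwrite('pics/v6.png',np.hstack([cv2.resize(im[150:260,110:230,::-1],None,fx=3.3,fy=3.3),cv2.resize(t[250:370,150:280,::-1],(393,363))]))"
```

```text
(no output)
```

View pics/v6.png

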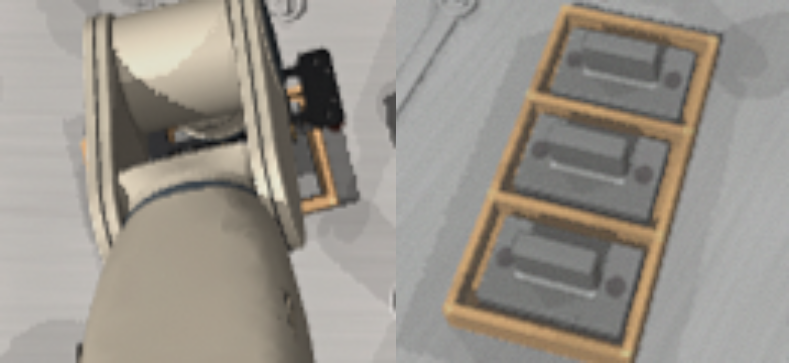

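The casting stands fin up in the third bay, level and looking like its neighbours. I check its centring, using the slab's two dots against the cork centre in the same side camera.

```bash
python3 -c "
from h import *
f=lambda x,y:(150+(x-396)/3.023,250+y/3.023)
print([ray('side',f(*p),.029)[:2].round(4) for p in((560,272),(592.5,162),(623.5,70))],'cork',ray('side',(205.1,340.5),.007)[:2].round(4))
print({k:np.round(v,3).tolist() for k,v in bot.observe().items() if k in('qd','contact_force')})"
```

```text
[array([0.5236, 0.3114]), array([0.5476, 0.2367]), array([0.5678, 0.1642])] cork [0.528  0.3063]
{'qd': [0.017, -0.001, -0.006, 0.002, 0.001, -0.002], 'contact_force': [-0.58, -0.221, -0.409]}
```

```bash
python3 -c "
from station import bot
print(bot.sign_off())"
```

```text
the job is handed in; nothing more can be done
None
```

I handed the job in at about 17.5 s on the robot's clock. Both keepers are open at about 1.4 rad, and the casting stands fin up on the cork liner, about 7 mm off the liner's centre by the side camera. The finished castings look undisturbed; I took no final picture of the bystanders and saw no sign of touching them. The hand-in returned no verdict.

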